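# Put the coil winder's gearbox in neutral

### The job

Put the coil winder's gearbox in neutral: its selector rod, the one with the round barrel knob, is pushed fully in; pull it out to its middle click position and let go. Do not move the brake rod with the crossbar handle beside it.

Things in the scene. Friction and masses are not known exactly. Their poses are not given: they have to be found in the camera images.
- selector (a joint): Travel of the selector rod out of the blue gearbox, m: 0 fully in, 0.025 middle click (neutral), 0.050 fully out. It slides level, straight out of the front face. A sprung detent, about 6 N at its peak, holds it at the three clicks; let go between 0.016 and 0.034 it snaps to the middle. Starts at the fully-in click, give or take 3 mm.
- selector_knob (a point): Centre of the selector's black barrel knob: a cylinder 30 mm in diameter and 30 mm long on the end of a steel rod (12 mm diameter), coaxial with it, 70 mm above the table. The frame moves with the knob: x is level along the rod into the gearbox (pull along -x), z is up. Nothing stands within 60 mm on either side. At the middle click a 4 mm black ring on the rod is just out of the bush.
- brake_handle (a point): Centre of the brake rod's black crossbar handle: a level bar 50 mm long, 11 mm thick, across the end of a steel rod (12 mm diameter), 70 mm above the table, parallel to the selector rod and 110 mm to its left or right (this varies). No clicks; it stands 0 to 30 mm out and slides at about 3 N. Axes: x into the gearbox, z up.
- gearbox: Low blue gearbox, fixed to the table, 130 mm deep (x), 220 mm wide (y), top 102 mm high; a spindle with a wound coil sticks out of its +y side. Origin under its centre, z up; the front face, at x = -65 mm, carries both rods at y = +55 and -55 mm, each in a 28 mm bush 10 mm long. With the rod fully in the knob's centre is 60 mm in front of that face.

How it is judged:
At the end, for the whole second after the job is handed in: The selector rod rests at its middle click, 25 mm out (within 6 mm), and the brake rod stands where it stood at the start (within 8 mm) (value of joint selector between 0.019 and 0.031 m and distance of brake_handle from where it was at the start of the episode below 0.008 m); the robot touches nothing.
It fails at once if the brake rod is moved by more than 8 mm (distance of brake_handle from where it was at the start of the episode above 0.008 m).
It also fails if it takes over 26 s, if anything falls off the work surface, if the arm or the gripper's body presses on something with over 40 N, if the wrist force passes 120 N, or if a joint passes its speed limit or range.

### The arm

A 6-joint arm with a two-finger parallel gripper is mounted at the origin on the work surface. World frame = base frame: x ahead of the robot, y to its left, z up, the work surface at z = 0. Lengths are in m, angles in rad, forces in N, time in s.
With the tool pointing down it reaches from about 0.25 to 0.85 m from the base axis. Payload 12.5 kg.
Tool frame: the origin (TCP) lies at the very end of the fingers, on their centre line; the grasp point (between the pads) lies 19 mm behind it; z points along the fingers, y is the direction in which the jaws open and shut (so a half turn about z gives the same grasp; the last joint's range is limited). The gripper opens to 93 mm and grips with 3 to 60 N. Pads are 15 mm wide; open, the fingers measure 128 mm over their backs; the gripper's body (75 mm by 188 mm) begins 65 mm behind the grasp point.
Start: joints at [1.202, 0.351, 1.652, -0, 1.139, -0.085], TCP at [0.154, 0.528, 0.219] pointing down, gripper open.
Joint ranges: [-2.75, 2.75], [-0.79, 2.1], [0.01, 2.65], [-1.57, 4.71], [0.07, 3.14], [-2.87, 2.87]. Speed limits (rad/s): [2.22, 2.22, 2.79, 3.14, 3.14, 3.14].

### API

Orientations are given as a unit quaternion [x, y, z, w].
In Python, from station import bot, cams gives the robot as it stands. The module is installed in compiled form; this text tells all that it offers.
- The arm moves only by the shell command python3 -m inch 'ROWS' [FORCE]. ROWS is text: rows parted by semicolons, each of 7 numbers parted by spaces: the turn, a rotation vector about the tool's x, y, z in degrees, then the shift along the tool's x, y, z in mm, then the closure, from -1 (fully open) to 1 (shut). A call has 1 to 12 rows; each row is the pose to reach, as a shift and turn from the pose commanded when the call began, along the tool's axes at that moment; what a row does not reach only later rows make up. A row lasts 1/12 s, in which the tool goes at most 41.7 mm and 7.16 degrees, less where a joint would pass 70% of its speed; a pose out of reach is approached as far as the arm can. A call with a gripper value outside its range is refused whole. The fingers move at their own pace and stop on an object; FORCE is the grip in N (left out, the last holds). Time passes only in rows, so rows that repeat a pose let the fingers close. It gives the time, the measured TCP pose, the force and the opening at its end, in the units of the state.
- bot.read_state(): the state, without advancing time (a new reading comes with each control period).
- cams.capture(name): name is "scene" or "top" or "wrist"; returns (picture, depth): 384x512x3 uint8, red, green, blue; 384x512 float32, m along the optical axis (not along the pixel's ray), 0 where there is no reading.
- cams.camera_params(name): a dict with "fovy" (degrees; the focal length in pixels is half the picture's height over the tangent of half this angle, whatever the lens; pixels are square), "cx", "cy" (the principal point, pixels), "R" (3x3) and "t" (3): a world point X has camera coordinates R X + t. Camera axes: x right, y down, z forward; pixel columns grow to the right and rows downward; lengths in m; the calibration is good to about 2 mm. A picture is of the moment at which its call begins: read the wrist's pose just before it. camera_params takes no time and is no camera call; for the wrist camera it gives the pose at the moment of the call.
- bot.hand_in(): hands the job in, once; it reports no verdict.
The state is a dict: "clock": time; "joints": joint angles; "qvel": joint speeds; "joint_efforts": joint torques, N m; "eef_pos": TCP position; "tool_rot": TCP orientation; "wrist_force": force on the tool from outside, world axes, zero at the start; "ft_torque": the same for the moment, N m; "gripper_width": opening from 0.0 (shut) to 1.0 (fully open).
Only numpy, scipy, OpenCV 4.12 (cv2) and the standard library are available. Lean on these libraries where they do the work, as an engineer would, in place of code of your own. Each camera call takes 0.05 s, during which the arm holds its last target.

## Working session

There is one attempt and no reset: what is moved stays moved. The work goes in short steps, Python scripts to look and compute and a shell command to move; the robot and the scene stay as the last step left them, time stands still between calls to the robot, and variables do not carry over. Pictures are saved under pics/ and viewed, and the job is handed in when it is done.

```bash
mkdir -p pics; ls; python3 - <<'E'
from station import bot,cams
import cv2,numpy as np
print(bot.read_state())
for n in("scene","top"):
    p,d=cams.capture(n); cv2.imwrite(f"pics/{n}0.png",p[:,:,::-1]); np.savez(f"{n}0.npz",p=p,d=d)
    print(n,cams.camera_params(n))
E
```

```text
pics
{'clock': 0.0, 'joints': array([ 1.20238417e+00,  3.51233582e-01,  1.65244739e+00, -2.63282199e-05,
        1.13911202e+00, -8.46104322e-02]), 'qvel': array([-6.09833789e-05, -1.18786824e-03,  7.17453836e-04, -9.67427432e-04,
        3.89720076e-04, -2.19075742e-03]), 'joint_efforts': array([-4.35426309e-04, -4.97310984e+01, -2.85250229e+01,  6.98539219e-02,
        2.56524287e-02, -5.45228067e-05]), 'eef_pos': array([0.15386098, 0.52766475, 0.21809404]), 'tool_rot': array([ 1.41419640e-01,  9.89949557e-01, -5.87522561e-04, -1.23137705e-04]), 'wrist_force': array([ 0.19914999, -0.63468442, -0.66728589]), 'ft_torque': array([ 0.02560151, -0.03085361,  0.03609727]), 'gripper_width': 1.003632344480454}
scene {'fovy': 43.118509997992746, 'cx': 264.01169886367285, 'cy': 195.10701115573897, 'R': array([[-0.23207265,  0.97263247, -0.01133006],
       [ 0.79112123,  0.18196105, -0.58396693],
       [-0.56592356, -0.14448621, -0.81169838]]), 't': array([ 0.1297118 , -0.47231228,  1.09701344])}
top {'fovy': 46.888381867429274, 'cx': 248.95072777607717, 'cy': 191.24110408331302, 'R': array([[ 2.47682595e-04, -9.99739820e-01,  2.28085785e-02],
       [-9.99598547e-01, -8.93724145e-04, -2.83186632e-02],
       [ 2.83316799e-02, -2.27924079e-02, -9.99338692e-01]]), 't': array([0.02846976, 0.63262641, 0.7026334 ])}
```

View pics/scene0.png

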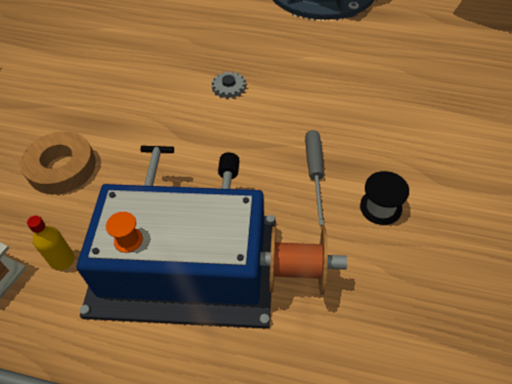

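View pics/top0.png

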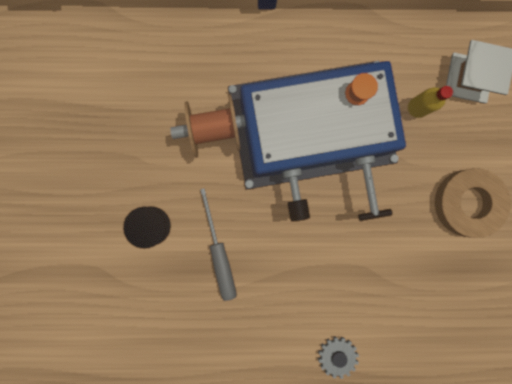

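Top view: knob at about (299,210), brake crossbar at about (376,214). The front face looks towards the robot, with the brake on the robot's right. Next I measure their positions and the rod direction.

```bash
cat > h.py <<'E'
import numpy as np,cv2
def ray(P,u,v,z):
    f=192/np.tan(np.radians(P['fovy']/2)); R=np.array(P['R']);t=np.array(P['t'])
    d=R.T@np.array([(u-P['cx'])/f,(v-P['cy'])/f,1]); c=-R.T@t
    return c+d*(z-c[2])/d[2]
def pix(P,X):
    f=192/np.tan(np.radians(P['fovy']/2)); c=np.array(P['R'])@X+P['t']; return c[:2]/c[2]*f+[P['cx'],P['cy']]
E
python3 - <<'E'
from station import bot,cams
from h import *
from scipy.spatial.transform import Rotation as Ro
def blobs(n,boxes):
    p=np.load(n+"0.npz")['p']; g=p.max(2).astype(int); out=[]
    for (a,b,c,d) in boxes:
        m=np.zeros(g.shape,np.uint8); m[b:d,a:c]=(g[b:d,a:c]<45)
        k,l,s,ce=cv2.connectedComponentsWithStats(m); i=1+s[1:,4].argmax()
        cs=np.argwhere(l==i)[:,::-1].astype(np.float32); r=cv2.minAreaRect(cs)
        print(n,s[i],ce[i],r); out.append(r[0])
    return out
T=cams.camera_params("top");S=cams.camera_params("scene")
a=blobs("top",[(280,195,318,228),(352,203,400,226)])
b=blobs("scene",[(212,148,245,182),(135,140,180,158)])
for P,l in((T,a),(S,b)):
    for c in l: print(ray(P,*c,0.07))
# lid: blue top outline
p=np.load("top0.npz")['p']; h=cv2.cvtColor(p,cv2.COLOR_RGB2HSV)
m=cv2.inRange(h,(105,120,50),(130,255,255)); m[:40]=0
cn=max(cv2.findContours(m,0,2)[0],key=cv2.contourArea); r=cv2.minAreaRect(cn); bx=cv2.boxPoints(r); print(bx)
W=np.array([ray(T,*q,0.102) for q in bx]); print(W, [np.linalg.norm(W[i]-W[i-1]) for i in range(4)],[np.degrees(np.arctan2(*(W[i]-W[i-1])[1::-1])) for i in range(4)])
s=bot.read_state(); print(Ro.from_quat(s['tool_rot']).as_matrix().round(4))
E
```

```text
top [305 210   2   2   2] [305.5 210.5] ((305.5, 210.5), (1.4142135381698608, 0.0), -135.0)Traceback (most recent call last):
  File "<stdin>", line 13, in <module>
  File "<stdin>", line 8, in blobs
ValueError: attempt to get argmax of an empty sequence
```

```bash
python3 - <<'E'
import numpy as np
for n,b in(("top",(280,195,318,228)),("scene",(212,148,245,182))):
    g=np.load(n+"0.npz")['p'].max(2); print(g[b[1]:b[3]:2,b[0]:b[2]:2])
E
```

```text
[[108 133 148 147 147 144 107 112 139 126 131 145 145 147 145 146 145 145
  145]
 [110 137 153 152 153 152 125 108 138 132 124 146 148 147 151 151 151 150
  150]
 [112 137 155 154 155 154 131 103 119 116  98  97  86 105 155 159 157 158
  158]
 [115 120 122 124 111 100  83  60  55  57  50  47  47  71 150 159 162 162
  162]
 [114 117 115 111  61  47  47  46  51  57  52  48  48  54 138 164 162 163
  164]
 [108 108 107 101  57  45  46  46  52  55  53  53  46  49 123 155 156 156
  156]
 [108 109 107 103  65  45  47  43  48  54  57  53  49  46 102 147 148 150
  150]
 [114 115 114 110  80  47  48  46  49  52  57  54  47  47  86 148 152 152
  150]
 [116 116 115 113  91  50  47  47  49  51  58  54  48  43  74 147 152 151
  151]
 [111 112 111 112  94  51  45  49  51  52  58  53  47  48  64 139 155 156
  156]
 [108 107 108 107 101  53  47  46  47  53  57  58  48  48  54 124 148 148
  148]
 [112 112 113 114 111  65  49  48  47  51  51  55  51  51  65 129 153 154
  153]
 [117 119 118 124 147 103  49  46  50  56  65  73  83 109 136 153 157 156
  157]
 [142 151 149 150 154 138 109 108 111 119 138 1
[... 785 characters left out ...]
197 159  10  12  13  12  12  13  13  12   9  16 169 175 172]
 [176 177 181 140   8  14  14  13  13  12  11  10  10  29 188 182 181]
 [176 176 180 120   9  14  14  16  15  14  12  11   8  52 201 193 190]
 [169 169 173  81   9   8   8   7   7   9  10  11   6  74 187 188 191]
 [176 174 177  48   6   7   4  16  16   5   7   8   4  95 182 179 177]
 [189 188 190  65   5   4  70 132 122  73   8   5   6 123 175 174 177]
 [185 183 186 122   4  10 117 130 115  90  16   8   8 139 170 168 165]
 [176 179 182 187 101  12 118 127 112  84   9   0 101 187 181 179 175]
 [161 162 167 172 179 126 120 127 108  75  43 131 184 180 179 180 182]
 [171 169 166 163 162 140 122 125 105  80 182 183 181 181 181 181 181]]
```

```bash
cat > m.py <<'E'
from station import bot,cams
from h import *
from scipy.spatial.transform import Rotation as Ro
def blobs(n,boxes):
    p=np.load(n+"0.npz")['p']; g=p.max(2).astype(int); out=[];th=78 if n=="top" else 50
    for (a,b,c,d) in boxes:
        m=np.zeros(g.shape,np.uint8); m[b:d,a:c]=(g[b:d,a:c]<th)
        k,l,s,ce=cv2.connectedComponentsWithStats(m); i=1+s[1:,4].argmax()
        cs=np.argwhere(l==i)[:,::-1].astype(np.float32); r=cv2.minAreaRect(cs)
        print(n,s[i],ce[i],r); out.append(r[0])
    return out
T=cams.camera_params("top");S=cams.camera_params("scene")
a=blobs("top",[(280,199,318,228),(352,203,400,226)])
b=blobs("scene",[(212,148,245,182),(135,140,180,158)])
for P,l in((T,a),(S,b)):
    for c in l: print(ray(P,*c,0.07))
p=np.load("top0.npz")['p']; h=cv2.cvtColor(p,cv2.COLOR_RGB2HSV)
m=cv2.inRange(h,(105,120,50),(130,255,255)); m[:40]=0
cn=max(cv2.findContours(m,0,2)[0],key=cv2.contourArea); r=cv2.minAreaRect(cn); bx=cv2.boxPoints(r); print(bx)
W=np.array([ray(T,*q,0.102) for q in bx]); print(W.round(4), [np.linalg.norm(W[i]-W[i-1]).round(4) for i in range(4)],[np.degrees(np.arctan2(*(W[i]-W[i-1])[1::-1])) for i in range(4)])
s=bot.read_state(); print(Ro.from_quat(s['tool_rot']).as_matrix().round(4))
E
python3 m.py
```

```text
top [288 200  21  21 368] [298.0625     209.87228261] ((298.0810852050781, 209.9864959716797), (19.399080276489258, 19.234682083129883), 80.53767395019531)
top [358 209  34  11 178] [374.23033708 214.55617978] ((374.5635681152344, 214.4132843017578), (6.310373783111572, 33.2244987487793), 81.25383758544922)
scene [218 153  21  26 385] [228.6025974  164.10909091] ((228.41998291015625, 165.05999755859375), (19.233304977416992, 24.890159606933594), 8.13010311126709)
scene [158 146  16   7  86] [165.98837209 149.37209302] ((165.5, 149.0), (6.0, 15.0), 90.0)
[ 0.60337276 -0.04200467  0.07      ]
[ 0.59683969 -0.15512515  0.07      ]
[ 0.60318836 -0.041702    0.07      ]
[ 0.59440905 -0.14167598  0.07      ]
[[335.7027   70.21621]
 [389.7027   61.21621]
 [403.83783 146.02701]
 [349.83783 155.02701]]
[[ 0.8011 -0.0916  0.102 ]
 [ 0.8145 -0.1686  0.102 ]
 [ 0.694  -0.1876  0.102 ]
 [ 0.681  -0.1109  0.102 ]] [np.float64(0.1216), np.float64(0.0781), np.float64(0.1221), np.float64(0.0778)] [np.float64(9.143743571745219), np.float64(-80.1144171716473), np.float64(-171.03053208200205), np.float64(99.58120751351554)]
[[-9.6e-01  2.8e-01 -3.0e-04]
 [ 2.8e-01  9.6e-01 -9.0e-04]
 [ 1.0e-04 -1.0e-03 -1.0e+00]]
```

Both views agree on the knob at about (0.603, -0.042). The gearbox yaw is about 9° (rods point into it along +x). I'll move in at height.

```bash
python3 -m inch '0 0 -2 -25 -18 0 -1;0 0 -4 -55 -39 0 -1;0 0 -6 -87 -62 0 -1;0 0 -8 -119 -85 0 -1;0 0 -10 -151 -108 0 -1;0 0 -12 -183 -131 0 -1;0 0 -14 -215 -154 0 -1;0 0 -16 -247 -177 0 -1;0 0 -18 -279 -200 0 -1;0 0 -20 -311 -223 0 -1;0 0 -22 -343 -246 0 -1;0 0 -25.3 -375 -267 0 -1' 20
cat > go.py <<'E'
import sys
from station import bot
import numpy as np
from scipy.spatial.transform import Rotation as Ro
s=bot.read_state(); M=Ro.from_quat(s['tool_rot']).as_matrix()
t=np.array([float(v) for v in sys.argv[1:4]])
print("clock",s['clock'],"shift mm",(M.T@(t-s['eef_pos'])*1000).round(1),"yaw x",np.degrees(np.arctan2(M[1,0],M[0,0])).round(2),"pos",s['eef_pos'],"F",s['wrist_force'].round(1),"z",M[:,2].round(3))
E
python3 go.py 0.603 -0.042 0.15
```

```text
clock: 1.1
eef_pos: [0.4399, 0.1647, 0.2186]
tool_rot: [-0.079, 0.997, -0.0, -0.0]
wrist_force: [0.4, 1.0, -0.1]
gripper_width: 1.002
clock 1.1 shift mm [-128.4 -229.9   68.6] yaw x -170.89 pos [0.4398858  0.1646698  0.21858359] F [ 0.4  1.  -0.1] z [-0. -0. -1.]
```

```bash
python3 -m inch '0 0 0 -16 -29 0 -1;0 0 0 -34 -61 0 -1;0 0 0 -52 -94 0 -1;0 0 0 -70 -127 0 -1;0 0 0 -88 -160 0 -1;0 0 0 -104 -188 0 -1;0 0 0 -118 -212 0 -1;0 0 0 -128 -230 0 -1;0 0 0 -128 -230 20 -1;0 0 0 -128 -230 40 -1;0 0 0 -128 -230 50 -1;0 0 0 -128 -230 50 -1'
python3 go.py 0.603 -0.042 0.051
python3 - <<'E'
from station import bot,cams
from h import *
W=cams.camera_params("wrist")
p,d=cams.capture("wrist"); cv2.imwrite("pics/w1.png",p[:,:,::-1])
np.savez("wrist0.npz",p=p,d=d); print(W['t'],pix(W,np.array([.603,-.042,.07])),pix(W,np.array([.603,-.042,.085])))
E
```

```text
clock: 2.1
eef_pos: [0.6004, -0.0402, 0.1661]
tool_rot: [-0.079, 0.997, 0.0, -0.002]
wrist_force: [-0.3, 0.6, -0.8]
gripper_width: 0.999
clock 2.1 shift mm [ -2.8  -2.3 115.1] yaw x -170.96 pos [ 0.6004306  -0.04018855  0.16613545] F [-0.3  0.6 -0.8] z [-0.004  0.001 -1.   ]
[ 0.134892   -0.58156015  0.17707867] [255.07622054 191.91068336] [254.99391605 196.50595514]
```

View pics/w1.png

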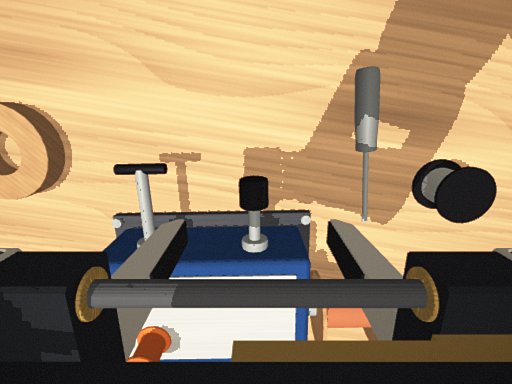

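The knob in the wrist view is at (254,192), against a predicted (255,192). The crossbar is at (140,169), clear of the left finger's path. Next I descend and grip.

```bash
python3 -m inch '0 0 0 -1 -1 15 -1;0 0 0 -2 -2 38 -1;0 0 0 -3 -2 61 -1;0 0 0 -3 -2 84 -1;0 0 0 -3 -2 102 -1;0 0 0 -3 -2 112 -1;0 0 0 -3 -2 115 -1;0 0 0 -3 -2 115 -1'
python3 go.py 0.603 -0.042 0.051
python3 - <<'E'
from station import bot,cams
from h import *
for n in("wrist","top"):
    p,d=cams.capture(n); cv2.imwrite(f"pics/{n}2.png",p[:,:,::-1])
E
```

```text
clock: 2.82
eef_pos: [0.6053, -0.0418, 0.0541]
tool_rot: [-0.079, 0.997, -0.0, 0.0]
wrist_force: [0.3, -0.1, 0.3]
gripper_width: 0.998
clock 2.8167 shift mm [2.3 0.1 3.1] yaw x -170.95 pos [ 0.60534003 -0.04176261  0.05413705] F [ 0.3 -0.1  0.3] z [ 0. -0. -1.]
```

View pics/wrist2.png

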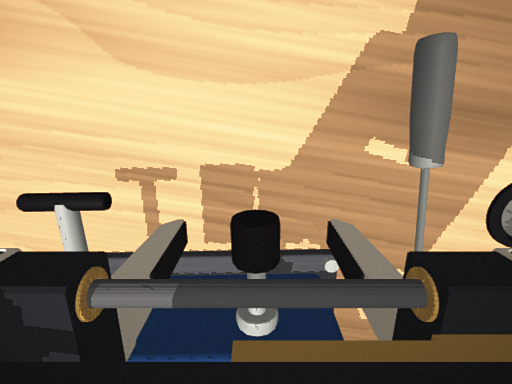

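The knob, at (256,240), is centred between the fingers, whose inner edges are at 187 and 328. I close on it.

```bash
python3 -m inch '0 0 0 2 0 3 0;0 0 0 2 0 3 1;0 0 0 2 0 3 1;0 0 0 2 0 3 1;0 0 0 2 0 3 1;0 0 0 2 0 3 1;0 0 0 2 0 3 1;0 0 0 2 0 3 1;0 0 0 2 0 3 1;0 0 0 2 0 3 1' 25
python3 go.py 0.603 -0.042 0.051
```

```text
clock: 3.75
eef_pos: [0.6031, -0.0422, 0.0506]
tool_rot: [-0.079, 0.997, -0.0, 0.0]
wrist_force: [0.6, -8.1, 0.4]
gripper_width: 0.335
clock 3.75 shift mm [ 0.   0.2 -0.4] yaw x -170.95 pos [ 0.60308151 -0.04223226  0.0506217 ] F [ 0.6 -8.1  0.4] z [ 0. -0. -1.]
```

```bash
python3 -m inch '0 0 0 2 0.5 0 1;0 0 0 5 0.5 0 1;0 0 0 8 0.5 0 1;0 0 0 11 0.5 0 1;0 0 0 14 0.5 0 1;0 0 0 17 0.5 0 1;0 0 0 20 0.5 0 1;0 0 0 22 0.5 0 1;0 0 0 24 0.5 0 1;0 0 0 25 0.5 0 1;0 0 0 25 0.5 0 1;0 0 0 25 0.5 0 1'
python3 go.py 0.603 -0.042 0.051
python3 - <<'E'
from station import bot,cams
from h import *
for n in("wrist","top","scene"):
    p,d=cams.capture(n); cv2.imwrite(f"pics/{n}3.png",p[:,:,::-1])
E
python3 -c "
import cv2,numpy as np
a=cv2.imread('pics/wrist3.png');b=cv2.imread('pics/scene3.png')[130:230,120:270]
cv2.imwrite('pics/c3.png',np.hstack([cv2.resize(a,(400,300)),cv2.resize(b,(400,300))]))"
```

```text
clock: 4.75
eef_pos: [0.5783, -0.0472, 0.0508]
tool_rot: [-0.079, 0.997, -0.001, 0.0]
wrist_force: [-2.0, -11.0, 0.3]
gripper_width: 0.316
clock 4.75 shift mm [-25.2   1.3  -0.2] yaw x -170.95 pos [ 0.57834159 -0.04720957  0.05084049] F [ -2.  -11.    0.3] z [ 0.    -0.002 -1.   ]
```

View pics/c3.png

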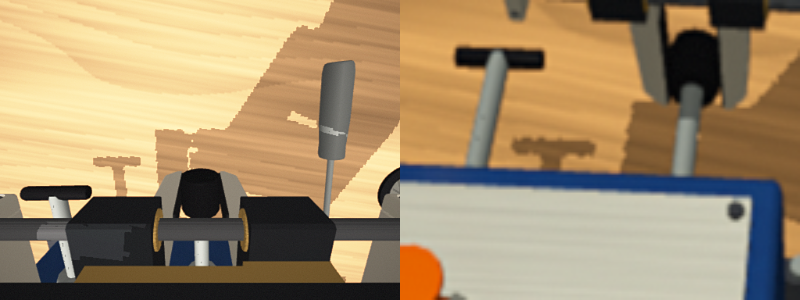

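The knob has come out with the fingers, and the brake looks unmoved. I release and rise.

```bash
python3 -m inch '0 0 0 0 0 0 -1;0 0 0 0 0 0 -1;0 0 0 0 0 0 -1;0 0 0 0 0 0 -1;0 0 0 0 0 0 -1;0 0 0 0 0 0 -1;0 0 0 0 0 0 -1;0 0 0 0 0 0 -1;0 0 0 0 0 -15 -1;0 0 0 0 0 -40 -1;0 0 0 0 0 -70 -1;0 0 0 0 0 -100 -1'
python3 -m inch '0 0 0 0 0 -25 -1;0 0 0 30 0 -40 -1;0 0 0 65 0 -45 -1;0 0 0 100 0 -45 -1;0 0 0 135 0 -45 -1;0 0 0 160 0 -45 -1;0 0 0 170 0 -45 -1;0 0 0 170 0 -45 -1;0 0 0 170 0 -45 -1'
python3 - <<'E'
from station import bot,cams
from h import *
for n in("wrist","top","scene"):
    p,d=cams.capture(n); cv2.imwrite(f"pics/{n}4.png",p[:,:,::-1]); np.savez(f"{n}4.npz",p=p)
a=cv2.imread("pics/scene0.png")[120:220,120:270];b=cv2.imread("pics/scene4.png")[120:220,120:270]
c=cv2.imread("pics/top0.png")[140:240,260:410];e=cv2.imread("pics/top4.png")[140:240,260:410]
cv2.imwrite("pics/c4.png",cv2.resize(np.vstack([np.hstack([a,b]),np.hstack([c,e])]),None,fx=2.6,fy=2.6))
E
```

```text
clock: 5.9
eef_pos: [0.5779, -0.0455, 0.1515]
tool_rot: [-0.079, 0.997, 0.0, -0.001]
wrist_force: [1.3, -0.5, -0.4]
gripper_width: 0.995
clock: 6.65
eef_pos: [0.4114, -0.0725, 0.1961]
tool_rot: [-0.079, 0.997, -0.0, 0.001]
wrist_force: [-0.1, 0.3, 0.6]
gripper_width: 1.001
```

View pics/c4.png

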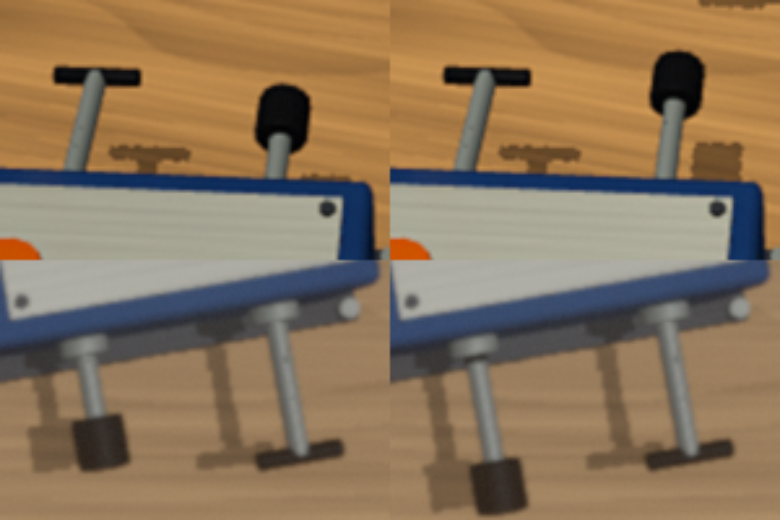

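The selector knob has moved out and the brake is unchanged. I measure the travel.

```bash
python3 - <<'E'
from station import cams
from h import *
T=cams.camera_params("top");S=cams.camera_params("scene")
def meas(n,P,box,th,tag):
    p=np.load(n+tag+".npz")['p']; g=p.max(2); m=np.zeros(g.shape,np.uint8); a,b,c,d=box
    m[b:d,a:c]=g[b:d,a:c]<th
    k,l,s,ce=cv2.connectedComponentsWithStats(m); i=1+s[1:,4].argmax()
    r=cv2.minAreaRect(np.argwhere(l==i)[:,::-1].astype(np.float32)); w=ray(P,*r[0],.07); print(n,tag,s[i],w.round(4)); return w
u=np.array([np.cos(np.radians(9)),np.sin(np.radians(9)),0])
for n,P,b0,b4,br,th in(("top",T,(280,199,318,228),(280,210,318,245),(352,203,400,226),78),("scene",S,(212,148,245,182),(212,130,245,172),(135,140,180,156),50)):
    k0=meas(n,P,b0,th,"0");k4=meas(n,P,b4,th,"4"); print("knob travel",-(k4-k0)@u)
    b_0=meas(n,P,br,th,"0");b_4=meas(n,P,br,th,"4"); print("brake",b_4-b_0)
p=cv2.imread("pics/top4.png")[160:245,270:320]; q=cv2.imread("pics/wrist4.png")
cv2.imwrite("pics/z4.png",np.hstack([cv2.resize(p,None,fx=5,fy=5,interpolation=2),cv2.resize(q,(540,425))]))
E
```

```text
top 0 [288 200  21  21 368] [ 0.6034 -0.042   0.07  ]
top 4 [291 216  21  22 372] [ 0.5785 -0.0465  0.07  ]
knob travel 0.0252452526710787
top 0 [358 209  34  11 178] [ 0.5968 -0.1551  0.07  ]
top 4 [358 210  34  10 176] [ 0.5968 -0.1551  0.07  ]
brake [-3.46212735e-06  1.79475700e-06  0.00000000e+00]
scene 0 [218 153  21  26 385] [ 0.6032 -0.0417  0.07  ]
scene 4 [220 140  21  25 369] [ 0.5779 -0.0463  0.07  ]
knob travel 0.025650415596754777
scene 0 [158 146  16   7  86] [ 0.5944 -0.1417  0.07  ]
scene 4 [159 146  15   7  85] [ 0.5942 -0.1409  0.07  ]
brake [-0.00016629  0.00072883  0.        ]
```

View pics/z4.png

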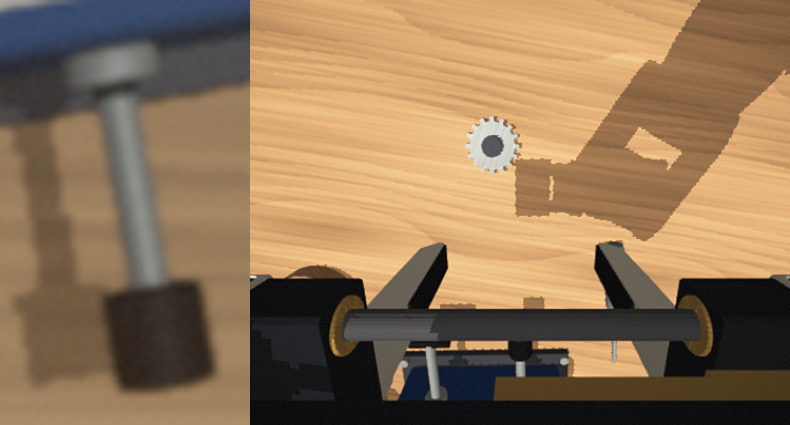

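Both views give 25 mm of travel and an unmoved brake. The ring isn't clear in the top view, so I take a closer wrist look from the hover pose, where the bush is visible.

```bash
python3 -m inch '0 0 0 -20 0 0 -1;0 0 0 -55 0 0 -1;0 0 0 -90 0 0 -1;0 0 0 -120 0 0 -1;0 0 0 -140 0 0 -1;0 0 0 -150 0 0 -1;0 0 0 -150 0 0 -1;0 0 0 -150 0 0 -1'
python3 - <<'E'
from station import bot,cams
from h import *
W=cams.camera_params("wrist")
p,d=cams.capture("wrist"); np.savez("wrist5.npz",p=p)
u=np.array([np.cos(np.radians(9)),np.sin(np.radians(9)),0]); k=np.array([.5785,-.0465,.07])
for s in(0,.03,.06,.075): print(s,pix(W,k+u*s))
cv2.imwrite("pics/w5.png",cv2.resize(p[140:290,160:360,::-1],None,fx=3.6,fy=3.6,interpolation=2))
E
```

```text
clock: 7.47
eef_pos: [0.5587, -0.0484, 0.1948]
tool_rot: [-0.079, 0.997, 0.0, -0.001]
wrist_force: [-0.1, -1.1, -0.0]
gripper_width: 0.996
0 [256.20519353 199.13920412]
0.03 [256.16814506 223.83410892]
0.06 [256.13303449 247.23729404]
0.075 [256.11615902 258.48575454]
```

View pics/w5.png

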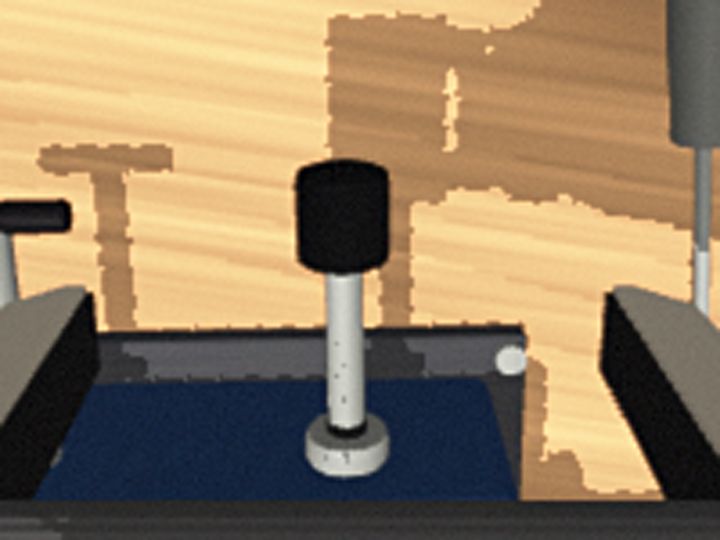

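The black ring shows at (347,430) in the crop, just clear of the bush, so the selector is at the middle click. The fingers are clear of everything.

```bash
python3 -c "
from station import bot
print(bot.hand_in())"
```

```text
the job is handed in; nothing more can be done
None
```

The selector rod is at its middle click (neutral), and I handed the job in at about 7.5 s of the 26 s allowed. I gripped the barrel knob from above at 25 N, pulled it 25 mm straight out along the rod, let go and backed off.

**Selector:** the last checks put its travel at 25.2 mm (top camera) and 25.7 mm (scene camera). A close wrist picture shows the black ring just out of the bush.

**Brake:** the crossbar shows no movement in the top view. The scene view gives 0.7 mm, which is within mask noise.

**Robot:** the gripper was open and clear above the knob, with only about 1 N of noise on the wrist force.

**What was less certain:** I could not make out the ring in the top picture, so I took the closer wrist look. While gripping there was a sideways force of 8–11 N, which disappeared on release. No check failed.

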